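# Press home the loose relays and snap the cover on a relay box

### The arm

A 6-joint arm with a two-finger parallel gripper is mounted at the origin on the work surface. World frame = base frame: x ahead of the robot, y to its left, z up, the work surface at z = 0. Lengths are in mm, angles in rad, forces in N, time in s.
With the tool pointing down it reaches from about 300 to 775 mm from the base axis. Payload 14.6 kg.
Tool frame: the origin (TCP) lies between the finger pads; the fingertips stand manip.nose_length ahead of it and the grasp point (between the pads) lies 11 mm behind it (manip.nose_length is the distance from the TCP to the fingertips, in mm); z points along the fingers, y is the line along which they close (so a half turn about z gives the same grasp; the last joint's range is limited). The gripper opens to 94 mm and grips with 3 to 60 N. Pads are 16 mm wide; open, the fingers measure 119 mm over their backs; the gripper's body (75 mm by 177 mm) begins 78 mm behind the grasp point.
Start: joints at [1.257, 0.3, 1.521, -0, 1.321, -0.067], TCP at [134.364, 533.325, 175.246] pointing down, gripper open.
Joint ranges: [-3.03, 3.03], [-0.79, 2.21], [0.23, 2.52], [-1.04, 4.18], [0, 3.07], [-2.55, 2.55]. Speed limits (rad/s): [2.22, 2.22, 2.57, 3.14, 3.14, 3.14].

### API

Orientations are given as [roll, pitch, yaw] about the fixed x, y, z axes, in that order (R = Rz(yaw) Ry(pitch) Rx(roll)).
In Python, from cell import manip, cams, job gives the robot as it stands.
- The arm moves only by the tool jog_arm, never from a script. Its argument "commands" is a list of rows, each an object of numbers: "dx", "dy", "dz": the shift along the tool's x, y, z each as a share of 40 mm, from -1 to 1; "ax", "ay", "az": the turn, a rotation vector about the tool's x, y, z each as a share of 10 degrees, from -1 to 1; "gripper": the closure, from 0 (fully open) to 1 (shut). A call has 1 to 10 rows; each row shifts and turns the commanded pose from where the row before left it, along the tool's axes as they then stand; what a row does not reach is not made up. A row lasts 1/8 s, in which the tool goes at most 62.5 mm and 10.7 degrees, less where a joint would pass 70% of its speed; a pose out of reach is approached as far as the arm can. A call with a number of a shift or a turn outside -1 to 1 is refused whole. A call with a gripper value outside its range is refused whole. The fingers move at their own pace and stop on an object; "squeeze" is the grip in N (left out, the last holds). Time passes only in rows, so rows that do not move let the fingers close. It gives the time, the measured TCP pose, the force, the opening and the grip force at its end, in the units of the state.
- manip.read_state(): the state, without advancing time (a new reading comes with each control period).
- cams.camera(name): name is "side" or "top" or "wrist"; returns a dict with "image" (384x512x3 uint8, red, green, blue), "fx", "fy", "cx", "cy" (pixels), "world_to_cam" (4x4, takes a point from world to camera coordinates). Camera axes: x right, y down, z forward; pixel columns grow to the right and rows downward; lengths in mm; the calibration is good to about 2 mm. The wrist camera is an equidistant fisheye: a pixel r from the principal point sees the ray r / f radians off the axis. A picture is of the moment at which its call begins. There is no depth.
- job.sign_off(): hands the job in; it is judged then, once.
The state is a dict: "clock": time; "joints": joint angles; "qd": joint speeds; "effort": joint torques, N m; "eef_pos": TCP position; "eef_rot": TCP orientation; "wrist_force": force on the tool from outside, world axes, zero at the start; "moment": the same for the moment, N m; "finger_gap": finger opening in mm; "finger_force": force on a finger pad.
Only numpy, scipy, OpenCV 4.12 (cv2) and the standard library are available. Lean on these libraries where they do the work, as an engineer would, in place of code of your own. Each camera call takes 0.05 s, during which the arm holds its last target. There are 200 camera calls.

### The job

Two of the five relays in the relay box are standing up out of their sockets: press each one down until it is fully home, level with the others. Then put the cover over the relays and press it down until both ends have snapped under their clips and it sits fully home all round. Leave the other things on the bench where they are.

Things in the scene. Friction and masses are not known exactly. Their poses are not given: they have to be found in the camera images.
- box: relay box screwed to a plywood board (130 x 240 x 12 mm) fixed to the bench. On it, centred, a black housing, long side along y: ledge 52 x 168 mm, 42 mm above the bench; plinth 43 x 161 mm rising from it to the deck, 56 mm above the bench. Side feet 4 mm high reach x = +/-45 mm, glands x = +39 mm. Origin: underside of the board at its centre, bench height; x across, y along, z up
- deck (a point): centre of the top face of the deck, 56 mm above the bench; axes as the box. The edges slope inwards over the top 4 mm as a lead-in for the cover. Five relays stand on the deck in one row along y at y = -62, -31, 0, 31, 62 mm; any relay can be at any of these places. A sprung grey clip stands at each end
- relay_1 (a joint): how far this relay has been pressed into its socket, in m: 0.008 = fully home, 0 = standing 8 mm proud. It starts either home or 5.5 to 8 mm proud. Stays where it is left; goes down under a push of about 8 to 12 N, then stops solid
- relay_2 (a joint): as relay_1
- relay_3 (a joint): as relay_1
- relay_4 (a joint): as relay_1
- relay_5 (a joint): as relay_1
- relay_1_top (a point): centre of the top face of relay_1, a grey block 28 x 28 x 26 mm (3 mm gaps between neighbours); top face 82 mm above the bench when fully home, up to 90 mm when proud; axes as the box
- relay_2_top (a point): as relay_1_top
- relay_3_top (a point): as relay_1_top
- relay_4_top (a point): as relay_1_top
- relay_5_top (a point): as relay_1_top
- cover: black cover, loose, open side down on the bench: 51.5 mm wide (x), 168 mm long (y), 46 mm high, walls 2.25 mm, top 2.5 mm, about 90 g. A rounded rib, 40 mm long (x), sticks out 4 mm from each end wall, 10 mm above the lower edge. Ends alike: it fits either way round. Fully home its lower edge stands on the box's ledge, 42 mm above the bench. Origin: centre of its open lower edge; z up
- cover_end_a (a point): point on the cover's top face, on its centre line, 62 mm from the middle towards its +y end (thumb ribs): press here. Set on the box the cover first rests with its ribs on the clip noses, about 10 mm too high, lower edge already 4 mm down round the plinth; about 6 to 12 N here snaps this end down. Fully home the top is 88 mm above the bench. Play on the plinth 2 mm in x, 1.25 mm in y
- cover_end_b (a point): the same at its -y end
- tape: bystander: roll of black tape, 62 mm across, 19 mm high; origin centre of underside
- heatsink: bystander: finned aluminium block 60 x 85 x 36 mm; origin centre of underside
- fob: bystander: black key fob 36 x 66 x 14 mm; origin centre of underside
- screwdriver: bystander: black-handled screwdriver, 180 mm long, lying along its x, 26 mm high; origin under its middle
- clip_a_nose (a point): centre of the round nose (radius 5 mm) of the sprung clip at the box's +y end, 91 mm from the middle, 57 mm above the bench. The clip is 40 mm wide (x) at the nose, its tip 65 mm above the bench; it gives outwards and springs back
- clip_b_nose (a point): the same for the clip at the box's -y end
Things that resemble listed ones, but are neither listed nor needed, are in the scene too. Leave any green, orange or yellow look-alike of the cover alone.

How it is judged (in metres and radians):
On the way, in this order (a step that is already met when the one before it is completed fails the run):
1. all five relays are pressed fully home (within 1.2 mm) (value of joint each of relay_1, relay_2, relay_3, relay_4, relay_5 above 0.0068 m), for 0.2 s.
2. the cover is on the box, over the relays, square to it, snapped or still resting on the clips (horizontal distance between cover and deck below 0.008 m and z of cover in the frame of box below 0.056 m and angle between the y axis of cover and the y axis of box, either way round below 0.12 rad), for 0.2 s.
At the end, for the whole second after the job is handed in: All five relays are within 1.2 mm of fully home; the cover is on the box, centred within 6 mm and square to it within 0.08 rad, level within 0.1 rad, with both ends within about 2 mm of fully home (top 88 mm above the bench), at rest (all of step 1 and horizontal distance between cover and deck below 0.006 m and angle between the y axis of cover and the y axis of box, either way round below 0.08 rad and z of each of cover_end_a, cover_end_b in the frame of box below 0.0902 m and angle between cover's own z axis and vertical below 0.1 rad and linear speed of cover below 0.02 m/s); the robot touches nothing.
It fails at once if a bystander (tape, heatsink, fob or screwdriver) is moved more than 30 mm (distance of any of tape, heatsink, fob, screwdriver from where it was at the start of the episode above 0.03 m).
It also fails if it takes over 64 s, if anything falls off the work surface, if the arm or the gripper's body presses on something with over 40 N, if the wrist force passes 120 N, or if a joint passes its speed limit or range.

## Working session

There is one attempt and no reset: what is moved stays moved. The work goes in short steps, Python scripts to look and compute and a tool call to move; the robot and the scene stay as the last step left them, time stands still between calls to the robot, and variables do not carry over. Pictures are saved under pics/ and viewed, at most 10 in all, crops included, and the job is handed in when it is done.

Besides the shell and the picture viewer there is one more tool, called by a JSON object that holds its "name" and its "arguments", one argument or row to a line. jog_arm: Moves the arm, as the interface text tells. Shift numbers are shares of 40 mm and turn numbers shares of 10 degrees, none past 1 either way. Its arguments: {"type":"object","properties":{"commands":{"type":"array"},"squeeze":{"type":"number"}},"required":["commands"]}

```bash
mkdir -p pics; ls; cat > h.py <<'E'
import numpy as np, cv2
from cell import manip, cams, job
def grab(n,f):
    c=cams.camera(n); cv2.imwrite('pics/'+f,c['image'][:,:,::-1]); np.savez(f'{n}_{f[:-4]}.npz',**c); return c
def load(p): return dict(np.load(p))
def ray(c,u,v,fish=False):
    x=(u-c['cx'])/c['fx']; y=(v-c['cy'])/c['fy']
    if fish:
        r=np.hypot(x,y); d=np.array([x/r*np.sin(r),y/r*np.sin(r),np.cos(r)]) if r>0 else np.array([0,0,1.])
    else: d=np.array([x,y,1.])
    M=c['world_to_cam']; R=M[:3,:3]; return -R.T@M[:3,3], R.T@d
def onz(c,u,v,z,fish=False):
    o,d=ray(c,u,v,fish); return o+d*(z-o[2])/d[2]
def proj(c,p):
    q=c['world_to_cam']@np.append(p,1); return c['fx']*q[0]/q[2]+c['cx'],c['fy']*q[1]/q[2]+c['cy']
E
python3 - <<'E'
from h import *
s=manip.read_state(); print(s, manip.nose_length)
a=grab('top','t0.png'); b=grab('side','s0.png')
for c in(a,b): print(ray(c,c['cx'],c['cy']),c['fx'])
E
```

```text
pics
{'clock': 0.0, 'joints': array([ 1.25739496e+00,  3.00454061e-01,  1.52163767e+00, -4.25243472e-05,
        1.32068655e+00, -6.65761740e-02]), 'qd': array([ 5.20864531e-04, -1.31835812e-03, -1.08414963e-03, -1.53823800e-03,
        4.05043475e-04, -7.11499841e-05]), 'effort': array([-6.26642377e-04, -5.31805372e+01, -3.52734089e+01,  7.08121830e-02,
        2.44405976e-02, -4.51423125e-05]), 'eef_pos': array([134.28306322, 533.02587507, 174.67175827]), 'eef_rot': array([-3.14040691e+00, -3.77789143e-05,  2.89477799e+00]), 'wrist_force': array([-0.26326888, -0.29178268, -0.29515964]), 'moment': array([-0.04403886,  0.03784178, -0.00501696]), 'finger_force': 0.0, 'finger_gap': 93.94789430619068} 8.0
(array([ 384.87093954,  -71.3620352 , 1230.40574916]), array([ 0.16740528, -0.0020848 , -0.98588596])) 454.46521614444634
(array([ 96.34372298, 377.14994634, 836.98547102]), array([ 0.48238822, -0.45716752, -0.74719439])) 376.6817580726905
```

View pics/t0.png

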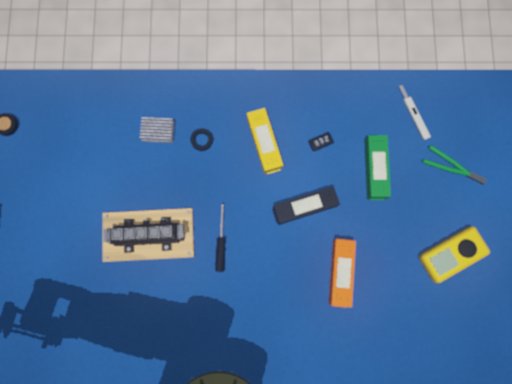

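View pics/s0.png

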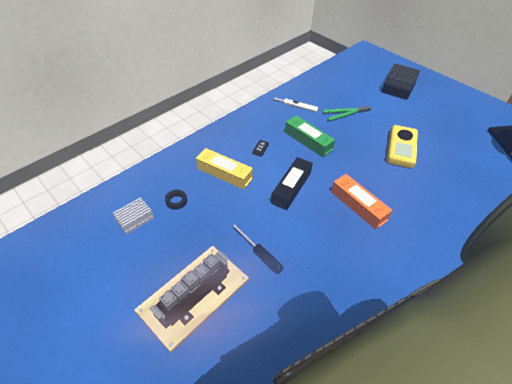

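The top view shows the relay box at (148,235). Black cover candidates are the black box at (307,204), yellow at (265,140), green at (379,167) and orange at (344,272). Only the black one at (307,204) fits. I'll confirm it in a crop and measure both.

```bash
python3 - <<'E'
from h import *
t=load('top_t0.npz'); s=load('side_s0.npz')
I=t['image']; hsv=cv2.cvtColor(I,cv2.COLOR_RGB2HSV)
def big(m,roi):
    z=np.zeros_like(m); x0,y0,x1,y1=roi; z[y0:y1,x0:x1]=m[y0:y1,x0:x1]
    z=cv2.morphologyEx(z,cv2.MORPH_CLOSE,np.ones((15,15)))
    cs=cv2.findContours(z,0,1)[0]; return max(cs,key=cv2.contourArea)
def rect(c,cnt,z):
    P=np.array([onz(c,*p[0],z)[:2] for p in cnt],np.float32); r=cv2.minAreaRect(P); return r,cv2.boxPoints(r)
blue=cv2.inRange(hsv,(95,130,40),(130,255,255))
k=big(255-blue,(268,180,345,228)); print('cover z46',rect(t,k,46))
k=big(255-blue,(95,203,200,267)); print('board z12',rect(t,k,12))
S=s['image']; T=I
a=cv2.resize(T[175:235,265:350],(510,360),interpolation=2); 
b=cv2.resize(S[240:352,130:255],(500,448),interpolation=2)
c=cv2.resize(S[150:215,260:325],(290,290),interpolation=2)
W=np.zeros((600,800,3),np.uint8); W[:200,:283]=cv2.resize(a,(283,200)); W[:200,300:500]=cv2.resize(c,(200,200))
W[200:600,:446]=cv2.resize(b,(446,400)); d=cv2.resize(T[205:265,98:200],(350,206),interpolation=2); W[220:426,450:]=d
cv2.imwrite('pics/crop1.png',W[:,:,::-1])
E
```

```text
cover z46 (((546.855224609375, -227.53683471679688), (53.058746337890625, 171.10922241210938), 17.293367385864258), array([[ 496.0928 , -153.73593],
       [ 546.9574 , -317.1102 ],
       [ 597.6177 , -301.33774],
       [ 546.75305, -137.96347]], dtype=float32))
board z12 (((471.6525573730469, 192.24859619140625), (137.62254333496094, 247.968994140625), 2.966872453689575), array([[396.51624, 312.5053 ],
       [409.35077,  64.86872],
       [546.7889 ,  71.99188],
       [533.95435, 319.62848]], dtype=float32))
```

View pics/crop1.png

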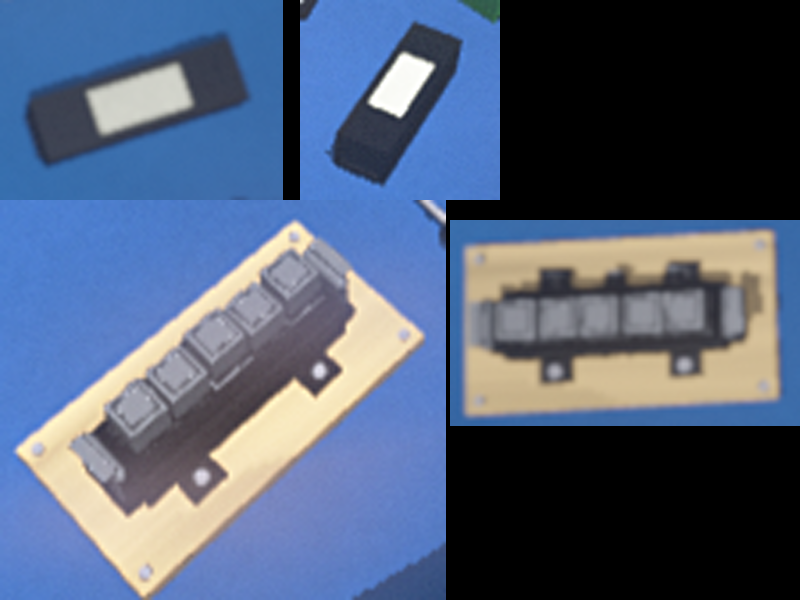

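The crop confirms the plain black cover with a white label. The box relays look proud at the middle and at the −y end. I'll go above the box and look with the wrist camera.

{"name": "jog_arm", "arguments": {
  "commands": [
    {"az":0.91,"gripper":1},
    {"az":0.91,"gripper":1},
    {"az":0.91,"gripper":1},
    {"az":0.91,"gripper":1},
    {"az":0.91,"gripper":1},
    {"az":0.91,"gripper":1},
    {"az":0.91,"gripper":1},
    {"az":0.91,"gripper":1},
    {"gripper":1}
  ]
}}

```text
schema error: expected keys dx, dy, dz, ax, ay, az, gripper
```

{"name": "jog_arm", "arguments": {
  "commands": [
    {"dx":-0.81,"dy":0.73},
    {"dx":-0.81,"dy":0.73},
    {"dx":-0.81,"dy":0.73},
    {"dx":-0.81,"dy":0.73},
    {"dx":-0.81,"dy":0.73},
    {"dx":-0.81,"dy":0.73},
    {"dx":-0.81,"dy":0.73},
    {"dx":-0.81,"dy":0.73},
    {"dx":-0.81,"dy":0.73},
    {"dx":-0.81,"dy":0.73}
  ]
}}

```text
schema error: expected keys dx, dy, dz, ax, ay, az, gripper
```

{"name": "jog_arm", "arguments": {
  "commands": [
    {"dx":-0.8,"dy":0.7},
    {"dx":0},
    {"dx":0}
  ]
}}

```text
schema error: expected keys dx, dy, dz, ax, ay, az, gripper
```

```bash
python3 - <<'E'
from h import *
c=grab('wrist','w1.png'); print(c['fx'],c['cx'],c['cy'],ray(c,c['cx'],c['cy'],True)); s=manip.read_state(); print(s['eef_pos'],s['eef_rot'])
E
```

```text
297.3186396354542 251.77273327381167 190.4298676966903 (array([ 62.80602495, 551.19119744, 382.92211712]), array([ 0.24371722, -0.06366118, -0.96775471]))
[134.28565795 533.14394466 174.83794763] [-3.14079952e+00 -7.78243115e-05  2.89479354e+00]
```

View pics/w1.png

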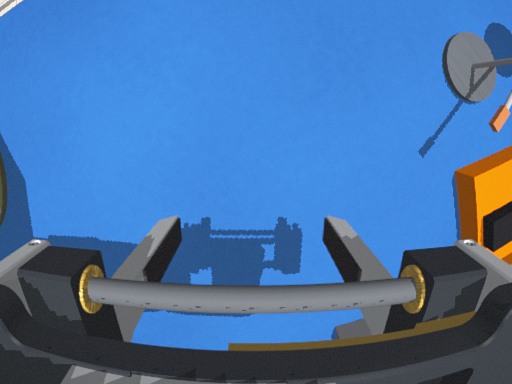

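The picture only shows the fingers and bare bench, as the arm hasn't moved: every row needs all keys.

{"name": "jog_arm", "arguments": {
  "commands": [
    {"dx":0,"dy":0,"dz":0,"ax":0,"ay":0,"az":0.91,"gripper":1},
    {"dx":0,"dy":0,"dz":0,"ax":0,"ay":0,"az":0.91,"gripper":1},
    {"dx":0,"dy":0,"dz":0,"ax":0,"ay":0,"az":0.91,"gripper":1},
    {"dx":0,"dy":0,"dz":0,"ax":0,"ay":0,"az":0.91,"gripper":1},
    {"dx":0,"dy":0,"dz":0,"ax":0,"ay":0,"az":0.91,"gripper":1},
    {"dx":0,"dy":0,"dz":0,"ax":0,"ay":0,"az":0.91,"gripper":1},
    {"dx":0,"dy":0,"dz":0,"ax":0,"ay":0,"az":0.91,"gripper":1},
    {"dx":0,"dy":0,"dz":0,"ax":0,"ay":0,"az":0.91,"gripper":1}
  ]
}}

```text
clock: 1.15
eef_pos: [134.3, 533.2, 175.0]
eef_rot: [-3.141, 0.001, 1.619]
wrist_force: [-0.0, 0.0, 0.9]
finger_gap: 17.7
finger_force: 0.0
```

{"name": "jog_arm", "arguments": {
  "commands": [
    {"dx":-0.89,"dy":0.66,"dz":0,"ax":0,"ay":0,"az":0,"gripper":1},
    {"dx":-0.89,"dy":0.66,"dz":0,"ax":0,"ay":0,"az":0,"gripper":1},
    {"dx":-0.89,"dy":0.66,"dz":0,"ax":0,"ay":0,"az":0,"gripper":1},
    {"dx":-0.89,"dy":0.66,"dz":0,"ax":0,"ay":0,"az":0,"gripper":1},
    {"dx":-0.89,"dy":0.66,"dz":0,"ax":0,"ay":0,"az":0,"gripper":1},
    {"dx":-0.89,"dy":0.66,"dz":0,"ax":0,"ay":0,"az":0,"gripper":1},
    {"dx":-0.89,"dy":0.66,"dz":0,"ax":0,"ay":0,"az":0,"gripper":1},
    {"dx":-0.89,"dy":0.66,"dz":0,"ax":0,"ay":0,"az":0,"gripper":1},
    {"dx":-0.89,"dy":0.66,"dz":0,"ax":0,"ay":0,"az":0,"gripper":1},
    {"dx":-0.89,"dy":0.66,"dz":0,"ax":0,"ay":0,"az":0,"gripper":1}
  ]
}}

```text
clock: 2.4
eef_pos: [417.7, 190.6, 175.2]
eef_rot: [-3.141, -0.0, 1.624]
wrist_force: [-0.3, 0.8, 1.4]
finger_gap: 0.5
finger_force: 0.0
```

{"name": "jog_arm", "arguments": {
  "commands": [
    {"dx":-0.89,"dy":0.66,"dz":0,"ax":0,"ay":0,"az":0,"gripper":1},
    {"dx":-0.89,"dy":0.66,"dz":0,"ax":0,"ay":0,"az":0,"gripper":1},
    {"dx":0,"dy":0,"dz":0,"ax":0,"ay":0,"az":0,"gripper":1},
    {"dx":0,"dy":0,"dz":0,"ax":0,"ay":0,"az":0,"gripper":1}
  ]
}}

```text
clock: 2.9
eef_pos: [473.1, 123.8, 175.0]
eef_rot: [-3.141, -0.0, 1.624]
wrist_force: [-0.2, -0.5, -0.4]
finger_gap: 0.4
finger_force: 0.0
```

```bash
python3 - <<'E'
from h import *
c=grab('wrist','w2.png'); print(c['fx'],c['cx'],c['cy'],ray(c,c['cx'],c['cy'],True)); s=manip.read_state(); print(s['clock'],s['eef_pos'],s['eef_rot'],s['finger_gap'])
E
```

```text
297.3186396354542 251.77273327381167 190.4298676966903 (array([468.334834  , 196.5856072 , 383.19178756]), array([ 0.01341898, -0.25184496, -0.96767456]))
2.95 [473.03481709 124.20886593 175.16043576] [-3.14127079e+00 -8.66653759e-05  1.62475834e+00] 0.4784626384570434
```

View pics/w2.png

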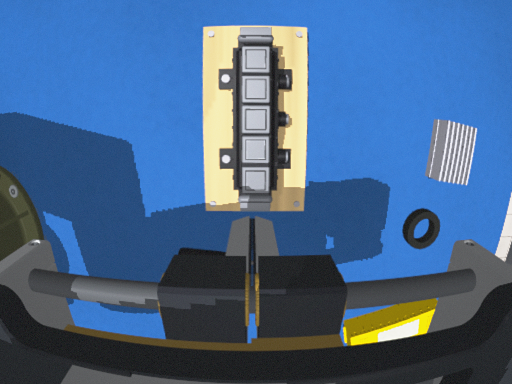

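Wrist view: board spans (203–309, 26–211); five relay tops are in a column at x≈256, rows 58, 88, 120, 150, 180. Measuring the board corners and relay tops.

```bash
python3 - <<'E'
from h import *
c=load('wrist_w2.npz'); I=c['image']; hsv=cv2.cvtColor(I,cv2.COLOR_RGB2HSV)
m=cv2.inRange(hsv,(8,40,60),(32,255,255)); m[:,:195]=0; m[:,315:]=0; m[215:]=0
m=cv2.morphologyEx(m,cv2.MORPH_CLOSE,np.ones((41,41)))
k=max(cv2.findContours(m,0,1)[0],key=cv2.contourArea)
P=np.array([onz(c,*p[0],12,True)[:2] for p in k],np.float32); print('board',cv2.minAreaRect(P),cv2.boxPoints(cv2.minAreaRect(P)))
# white/grey screws
g=cv2.cvtColor(I,cv2.COLOR_RGB2GRAY)
print('vals',g[120,228:300:2])
s=hsv[:,:,1]; 
m2=((s<60)&(g>95)).astype(np.uint8)*255; m2[:,235:280][:, :]=m2[:,235:280]; m2[:,:236]=0;m2[:,278:]=0;m2[215:]=0
for k in cv2.findContours(m2,0,1)[0]:
    if cv2.contourArea(k)>60: print(cv2.boundingRect(k),cv2.contourArea(k))
cv2.imwrite('pics/c2.png',cv2.resize(I[20:215,200:310],(440,780)[:2],interpolation=2)[:,:,::-1][:600] if 0 else cv2.resize(I[20:215,200:310],(338,600),interpolation=2)[:,:,::-1])
E
```

```text
board ((472.40435791015625, 192.495361328125), (129.8741455078125, 238.6850128173828), 2.9283506870269775) [[401.4552  308.3646 ]
 [413.64893  69.99125]
 [543.3535   76.62613]
 [531.1598  314.99948]]
vals [232 233 224  87  60  41  90 172 182 169 205 203 204 202 202 201 199 200
 195 127 194  62  30  36  54  45  50  56  57 139 159 138 221 227 227 229]
(238, 195, 33, 16) 325.5
(242, 167, 27, 26) 645.0
(241, 136, 28, 27) 687.0
(241, 104, 29, 30) 774.0
(241, 75, 29, 28) 728.0
(241, 46, 29, 27) 716.0
(238, 27, 35, 15) 445.5
```

View pics/c2.png

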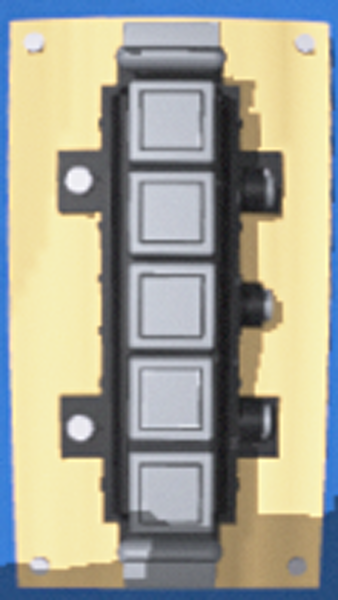

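Box located: board 129.9×238.7 mm (it should be 130×240), centre (472.4, 192.5), yaw 2.93°. Pressing the −y relay first.

{"name": "jog_arm", "arguments": {
  "commands": [
    {"dx":0.157,"dy":0.073,"dz":0.9,"ax":0,"ay":0,"az":0,"gripper":1},
    {"dx":0,"dy":0,"dz":0.85,"ax":0,"ay":0,"az":0,"gripper":1},
    {"dx":0,"dy":0,"dz":0.1,"ax":0,"ay":0,"az":0,"gripper":1},
    {"dx":0,"dy":0,"dz":0.08,"ax":0,"ay":0,"az":0,"gripper":1},
    {"dx":0,"dy":0,"dz":0.08,"ax":0,"ay":0,"az":0,"gripper":1}
  ]
}}

```text
clock: 3.58
eef_pos: [476.7, 130.4, 96.0]
eef_rot: [3.14, -0.0, 1.624]
wrist_force: [0.9, -0.3, -0.4]
finger_gap: 0.3
finger_force: 0.0
```

{"name": "jog_arm", "arguments": {
  "commands": [
    {"dx":0,"dy":0,"dz":0.07,"ax":0,"ay":0,"az":0,"gripper":1},
    {"dx":0,"dy":0,"dz":0.05,"ax":0,"ay":0,"az":0,"gripper":1},
    {"dx":0,"dy":0,"dz":0.02,"ax":0,"ay":0,"az":0,"gripper":1}
  ]
}}

```text
clock: 3.95
eef_pos: [476.1, 130.1, 89.3]
eef_rot: [3.142, -0.0, 1.624]
wrist_force: [-0.4, 0.2, -0.0]
finger_gap: 0.0
finger_force: 0.0
```

{"name": "jog_arm", "arguments": {
  "commands": [
    {"dx":0,"dy":0,"dz":0.02,"ax":0,"ay":0,"az":0,"gripper":1},
    {"dx":0,"dy":0,"dz":0.02,"ax":0,"ay":0,"az":0,"gripper":1},
    {"dx":0,"dy":0,"dz":0,"ax":0,"ay":0,"az":0,"gripper":1}
  ]
}}

```text
clock: 4.32
eef_pos: [476.1, 130.1, 87.6]
eef_rot: [-3.142, -0.0, 1.624]
wrist_force: [-0.0, 0.3, 0.3]
finger_gap: 0.5
finger_force: 0.0
```

{"name": "jog_arm", "arguments": {
  "commands": [
    {"dx":0,"dy":0,"dz":0.025,"ax":0,"ay":0,"az":0,"gripper":1},
    {"dx":0,"dy":0,"dz":0,"ax":0,"ay":0,"az":0,"gripper":1}
  ]
}}

```text
clock: 4.58
eef_pos: [476.1, 130.1, 86.6]
eef_rot: [-3.141, 0.0, 1.624]
wrist_force: [-0.4, -0.3, 0.6]
finger_gap: 0.1
finger_force: 0.0
```

{"name": "jog_arm", "arguments": {
  "commands": [
    {"dx":0,"dy":0,"dz":0.025,"ax":0,"ay":0,"az":0,"gripper":1},
    {"dx":0,"dy":0,"dz":0,"ax":0,"ay":0,"az":0,"gripper":1}
  ]
}}

```text
clock: 4.82
eef_pos: [476.0, 130.1, 85.6]
eef_rot: [-3.141, -0.0, 1.624]
wrist_force: [0.1, -0.2, -0.2]
finger_gap: 0.3
finger_force: 0.0
```

Fingertips should be 4 mm below relay level, yet there is no contact. I'll look.

```bash
python3 - <<'E'
from h import *
s=grab('side','s3.png'); w=grab('wrist','w3.png')
p=manip.read_state()['eef_pos']; print(p, proj(s,p),proj(s,p-[0,0,8]))
u,v=map(int,proj(s,p))
A=cv2.resize(s['image'][v-50:v+50,u-60:u+40],(400,400),interpolation=2); B=cv2.resize(w['image'][60:260,150:350],(400,400),interpolation=2)
cv2.imwrite('pics/c3.png',np.hstack([A,B])[:,:,::-1])
E
```

```text
[476.11441528 130.0743339   85.66910472] (np.float64(210.46833147963002), np.float64(259.82637564574463)) (np.float64(210.69168095205896), np.float64(261.64313904284694))
```

View pics/c3.png

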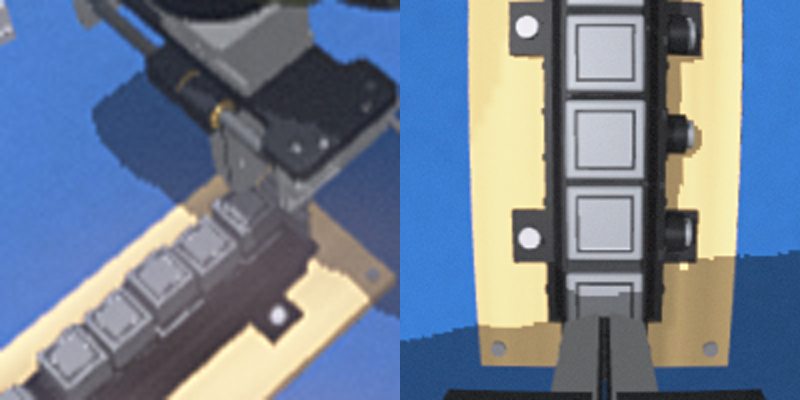

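```bash
python3 - <<'E'
from h import *
for f in('w2','w3'):
    c=load(f'wrist_{f}.npz'); p=dict(w2=np.array([473.03,124.2,175.2]),w3=np.array([476.1,130.1,85.65]))[f]
    for v in (215,217,219,221):
        o,d=ray(c,251.5,v,True)
        print(f,v,[round((o+d*(p[1]+e-o[1])/d[1])[2]-p[2],1) for e in(0,5,8)])
E
```

```text
w2 215 [np.float64(1.5), np.float64(15.8), np.float64(24.3)]
w2 217 [np.float64(5.9), np.float64(19.8), np.float64(28.2)]
w2 219 [np.float64(10.1), np.float64(23.8), np.float64(32.0)]
w2 221 [np.float64(14.1), np.float64(27.5), np.float64(35.6)]
w3 215 [np.float64(0.8), np.float64(15.1), np.float64(23.6)]
w3 217 [np.float64(5.2), np.float64(19.2), np.float64(27.5)]
w3 219 [np.float64(9.4), np.float64(23.1), np.float64(31.3)]
w3 221 [np.float64(13.5), np.float64(26.9), np.float64(34.9)]
```

The pixels put the visible fingertips well behind the reported TCP: about 25 mm above it, not 8 mm below. The lack of contact agrees. I won't rely on the nose length; I'll descend gently until the force shows contact.

{"name": "jog_arm", "arguments": {
  "commands": [
    {"dx":0,"dy":0,"dz":0.07,"ax":0,"ay":0,"az":0,"gripper":1},
    {"dx":0,"dy":0,"dz":0.07,"ax":0,"ay":0,"az":0,"gripper":1},
    {"dx":0,"dy":0,"dz":0.07,"ax":0,"ay":0,"az":0,"gripper":1}
  ]
}}

```text
clock: 5.3
eef_pos: [476.1, 130.0, 77.0]
eef_rot: [-3.141, 0.0, 1.624]
wrist_force: [1.0, -0.1, -0.1]
finger_gap: 0.5
finger_force: 0.0
```

{"name": "jog_arm", "arguments": {
  "commands": [
    {"dx":0,"dy":0,"dz":0.07,"ax":0,"ay":0,"az":0,"gripper":1},
    {"dx":0,"dy":0,"dz":0.06,"ax":0,"ay":0,"az":0,"gripper":1}
  ]
}}

```text
clock: 5.55
eef_pos: [476.1, 130.1, 71.8]
eef_rot: [-3.141, 0.0, 1.624]
wrist_force: [-0.6, -0.5, 0.1]
finger_gap: 0.2
finger_force: 0.0
```

{"name": "jog_arm", "arguments": {
  "commands": [
    {"dx":0,"dy":0,"dz":0.05,"ax":0,"ay":0,"az":0,"gripper":1},
    {"dx":0,"dy":0,"dz":0.05,"ax":0,"ay":0,"az":0,"gripper":1}
  ]
}}

```text
clock: 5.8
eef_pos: [476.1, 130.1, 67.9]
eef_rot: [3.142, 0.0, 1.624]
wrist_force: [-0.7, -1.0, -0.5]
finger_gap: 0.3
finger_force: 0.0
```

{"name": "jog_arm", "arguments": {
  "commands": [
    {"dx":0,"dy":0,"dz":0.04,"ax":0,"ay":0,"az":0,"gripper":1},
    {"dx":0,"dy":0,"dz":0.04,"ax":0,"ay":0,"az":0,"gripper":1}
  ]
}}

```text
clock: 6.05
eef_pos: [476.1, 130.1, 64.8]
eef_rot: [3.142, 0.0, 1.624]
wrist_force: [-0.3, 0.9, 0.2]
finger_gap: 0.2
finger_force: 0.0
```

{"name": "jog_arm", "arguments": {
  "commands": [
    {"dx":0,"dy":0,"dz":0.04,"ax":0,"ay":0,"az":0,"gripper":1},
    {"dx":0,"dy":0,"dz":0.04,"ax":0,"ay":0,"az":0,"gripper":1}
  ]
}}

```text
clock: 6.3
eef_pos: [476.1, 130.1, 61.6]
eef_rot: [3.142, -0.0, 1.624]
wrist_force: [0.7, -0.2, -0.2]
finger_gap: 0.7
finger_force: 0.0
```

```bash
python3 - <<'E'
from h import *
w=grab('wrist','w4.png'); s=load('side_s3.npz'); 
a=load('wrist_w3.npz')['image']
print(manip.read_state()['wrist_force'])
E
```

```text
[ 0.08794745 -0.62585076  0.12626338]
```

{"name": "jog_arm", "arguments": {
  "commands": [
    {"dx":0,"dy":0,"dz":0.04,"ax":0,"ay":0,"az":0,"gripper":1},
    {"dx":0,"dy":0,"dz":0.04,"ax":0,"ay":0,"az":0,"gripper":1}
  ]
}}

```text
clock: 6.6
eef_pos: [476.1, 130.1, 58.4]
eef_rot: [3.142, -0.0, 1.624]
wrist_force: [0.7, -0.2, -0.4]
finger_gap: 0.3
finger_force: 0.0
```

{"name": "jog_arm", "arguments": {
  "commands": [
    {"dx":0,"dy":0,"dz":0.04,"ax":0,"ay":0,"az":0,"gripper":1},
    {"dx":0,"dy":0,"dz":0.04,"ax":0,"ay":0,"az":0,"gripper":1}
  ]
}}

```text
clock: 6.85
eef_pos: [476.2, 130.1, 55.8]
eef_rot: [3.141, -0.0, 1.624]
wrist_force: [-2.9, -0.7, 9.3]
finger_gap: 0.6
finger_force: 4.7
```

Contact: 9.3 N upward at TCP 55.8.

{"name": "jog_arm", "arguments": {
  "commands": [
    {"dx":0,"dy":0,"dz":0.03,"ax":0,"ay":0,"az":0,"gripper":1},
    {"dx":0,"dy":0,"dz":0.03,"ax":0,"ay":0,"az":0,"gripper":1}
  ]
}}

```text
clock: 7.1
eef_pos: [476.2, 130.1, 53.4]
eef_rot: [3.141, -0.0, 1.624]
wrist_force: [-3.4, -0.9, 9.1]
finger_gap: 0.0
finger_force: 4.6
```

{"name": "jog_arm", "arguments": {
  "commands": [
    {"dx":0,"dy":0,"dz":0.03,"ax":0,"ay":0,"az":0,"gripper":1},
    {"dx":0,"dy":0,"dz":0.0,"ax":0,"ay":0,"az":0,"gripper":1}
  ]
}}

```text
clock: 7.35
eef_pos: [476.2, 130.1, 52.1]
eef_rot: [3.141, -0.0, 1.624]
wrist_force: [-3.2, -0.6, 6.7]
finger_gap: 0.5
finger_force: 3.5
```

It slides at about 9 N, so this relay is proud. Continuing until it stops solid.

{"name": "jog_arm", "arguments": {
  "commands": [
    {"dx":0,"dy":0,"dz":0.03,"ax":0,"ay":0,"az":0,"gripper":1},
    {"dx":0,"dy":0,"dz":0.03,"ax":0,"ay":0,"az":0,"gripper":1}
  ]
}}

```text
clock: 7.6
eef_pos: [476.6, 130.2, 51.5]
eef_rot: [3.14, -0.0, 1.624]
wrist_force: [-16.2, -4.6, 41.4]
finger_gap: 0.5
finger_force: 20.7
```

{"name": "jog_arm", "arguments": {
  "commands": [
    {"dx":0,"dy":0,"dz":0.02,"ax":0,"ay":0,"az":0,"gripper":1},
    {"dx":0,"dy":0,"dz":0.02,"ax":0,"ay":0,"az":0,"gripper":1}
  ]
}}

```text
clock: 7.85
eef_pos: [476.8, 130.2, 51.3]
eef_rot: [3.139, -0.0, 1.624]
wrist_force: [-22.5, -6.0, 56.7]
finger_gap: 0.6
finger_force: 28.3
```

Home, solid at TCP z 51.6, so the tips are about 30 mm above TCP. Next, the middle relay.

{"name": "jog_arm", "arguments": {
  "commands": [
    {"dx":0,"dy":0,"dz":-0.5,"ax":0,"ay":0,"az":0,"gripper":1},
    {"dx":0.78,"dy":0,"dz":0,"ax":0,"ay":0,"az":0,"gripper":1},
    {"dx":0.78,"dy":0,"dz":0,"ax":0,"ay":0,"az":0,"gripper":1},
    {"dx":0,"dy":0,"dz":0.15,"ax":0,"ay":0,"az":0,"gripper":1},
    {"dx":0,"dy":0,"dz":0.08,"ax":0,"ay":0,"az":0,"gripper":1},
    {"dx":0,"dy":0,"dz":0.06,"ax":0,"ay":0,"az":0,"gripper":1},
    {"dx":0,"dy":0,"dz":0.04,"ax":0,"ay":0,"az":0,"gripper":1}
  ]
}}

```text
clock: 8.72
eef_pos: [472.6, 192.0, 54.8]
eef_rot: [-3.141, -0.001, 1.623]
wrist_force: [-4.9, 3.6, 9.2]
finger_gap: 0.3
finger_force: 4.7
```

{"name": "jog_arm", "arguments": {
  "commands": [
    {"dx":0,"dy":0,"dz":0.04,"ax":0,"ay":0,"az":0,"gripper":1},
    {"dx":0,"dy":0,"dz":0.04,"ax":0,"ay":0,"az":0,"gripper":1}
  ]
}}

```text
clock: 8.98
eef_pos: [472.7, 192.0, 51.8]
eef_rot: [-3.141, -0.001, 1.623]
wrist_force: [-9.5, 2.4, 23.4]
finger_gap: 0.7
finger_force: 11.9
```

{"name": "jog_arm", "arguments": {
  "commands": [
    {"dx":0,"dy":0,"dz":0.03,"ax":0,"ay":0,"az":0,"gripper":1},
    {"dx":0,"dy":0,"dz":0.0,"ax":0,"ay":0,"az":0,"gripper":1}
  ]
}}

```text
clock: 9.22
eef_pos: [472.8, 192.1, 51.7]
eef_rot: [3.141, -0.001, 1.623]
wrist_force: [-11.4, 2.2, 25.3]
finger_gap: 0.5
finger_force: 12.5
```

{"name": "jog_arm", "arguments": {
  "commands": [
    {"dx":0,"dy":0,"dz":-0.5,"ax":0,"ay":0,"az":0,"gripper":1},
    {"dx":0.78,"dy":0,"dz":0,"ax":0,"ay":0,"az":0,"gripper":1},
    {"dx":0,"dy":0,"dz":0.2,"ax":0,"ay":0,"az":0,"gripper":1},
    {"dx":0,"dy":0,"dz":0.1,"ax":0,"ay":0,"az":0,"gripper":1},
    {"dx":0,"dy":0,"dz":0.08,"ax":0,"ay":0,"az":0,"gripper":1}
  ]
}}

```text
clock: 9.85
eef_pos: [471.0, 222.6, 54.3]
eef_rot: [-3.141, 0.0, 1.623]
wrist_force: [0.3, -0.4, 0.7]
finger_gap: 0.4
finger_force: 0.0
```

No force at tip height 84.6 mm, so the +31 relay is home. Checking +62 and −31 the same way.

{"name": "jog_arm", "arguments": {
  "commands": [
    {"dx":0,"dy":0,"dz":-0.35,"ax":0,"ay":0,"az":0,"gripper":1},
    {"dx":0.78,"dy":0,"dz":0,"ax":0,"ay":0,"az":0,"gripper":1},
    {"dx":0,"dy":0,"dz":0.2,"ax":0,"ay":0,"az":0,"gripper":1},
    {"dx":0,"dy":0,"dz":0.15,"ax":0,"ay":0,"az":0,"gripper":1}
  ]
}}

```text
clock: 10.35
eef_pos: [469.4, 254.2, 54.7]
eef_rot: [-3.141, 0.0, 1.624]
wrist_force: [0.5, -0.6, 0.2]
finger_gap: 0.1
finger_force: 0.0
```

{"name": "jog_arm", "arguments": {
  "commands": [
    {"dx":0,"dy":0,"dz":-0.35,"ax":0,"ay":0,"az":0,"gripper":1},
    {"dx":-0.78,"dy":0,"dz":0,"ax":0,"ay":0,"az":0,"gripper":1},
    {"dx":-0.78,"dy":0,"dz":0,"ax":0,"ay":0,"az":0,"gripper":1},
    {"dx":-0.78,"dy":0,"dz":0,"ax":0,"ay":0,"az":0,"gripper":1},
    {"dx":0,"dy":0,"dz":0.2,"ax":0,"ay":0,"az":0,"gripper":1},
    {"dx":0,"dy":0,"dz":0.15,"ax":0,"ay":0,"az":0,"gripper":1}
  ]
}}

```text
clock: 11.1
eef_pos: [474.6, 161.4, 55.0]
eef_rot: [3.141, -0.0, 1.624]
wrist_force: [0.5, -0.4, -0.4]
finger_gap: 0.3
finger_force: 0.0
```

All five are home. Moving to the cover: rise, travel, turn, open.

{"name": "jog_arm", "arguments": {
  "commands": [
    {"dx":0,"dy":0,"dz":-1,"ax":0,"ay":0,"az":0,"gripper":1},
    {"dx":0,"dy":0,"dz":-1,"ax":0,"ay":0,"az":0,"gripper":0},
    {"dx":-0.95,"dy":0.144,"dz":-1,"ax":0,"ay":0,"az":0,"gripper":0},
    {"dx":-0.95,"dy":0.144,"dz":0,"ax":0,"ay":0,"az":0,"gripper":0},
    {"dx":-0.95,"dy":0.144,"dz":0,"ax":0,"ay":0,"az":0,"gripper":0},
    {"dx":-0.95,"dy":0.144,"dz":0,"ax":0,"ay":0,"az":0,"gripper":0},
    {"dx":-0.95,"dy":0.144,"dz":0,"ax":0,"ay":0,"az":0,"gripper":0},
    {"dx":-0.95,"dy":0.144,"dz":0,"ax":0,"ay":0,"az":0,"gripper":0},
    {"dx":-0.95,"dy":0.144,"dz":0,"ax":0,"ay":0,"az":0,"gripper":0},
    {"dx":-0.95,"dy":0.144,"dz":0,"ax":0,"ay":0,"az":0,"gripper":0}
  ]
}}

```text
clock: 12.35
eef_pos: [537.2, -140.2, 174.8]
eef_rot: [-3.141, -0.0, 1.625]
wrist_force: [1.0, -0.3, -0.5]
finger_gap: 86.9
finger_force: 0.0
```

{"name": "jog_arm", "arguments": {
  "commands": [
    {"dx":-0.95,"dy":0.144,"dz":0,"ax":0,"ay":0,"az":0,"gripper":0},
    {"dx":-0.95,"dy":0.144,"dz":0,"ax":0,"ay":0,"az":0,"gripper":0},
    {"dx":-0.95,"dy":0.144,"dz":0,"ax":0,"ay":0,"az":0,"gripper":0},
    {"dx":-0.95,"dy":0.144,"dz":0,"ax":0,"ay":0,"az":-0.71,"gripper":0},
    {"dx":0,"dy":0,"dz":0,"ax":0,"ay":0,"az":-0.71,"gripper":0},
    {"dx":0,"dy":0,"dz":0,"ax":0,"ay":0,"az":0,"gripper":0},
    {"dx":0,"dy":0,"dz":0,"ax":0,"ay":0,"az":0,"gripper":0}
  ]
}}

```text
clock: 13.22
eef_pos: [568.1, -289.6, 174.8]
eef_rot: [-3.142, -0.0, 1.87]
wrist_force: [0.3, 0.5, 0.4]
finger_gap: 93.7
finger_force: 0.0
```

```bash
python3 - <<'E'
from h import *
c=grab('wrist','w5.png'); s=manip.read_state(); print(s['clock'],s['eef_pos'],s['eef_rot'],s['finger_gap'])
I=c['image']; g=I.max(2)
hsv=cv2.cvtColor(I,cv2.COLOR_RGB2HSV)
m=255-cv2.inRange(hsv,(95,110,60),(130,255,255))
n,l,st,ce=cv2.connectedComponentsWithStats(m)
for i in range(1,n):
    if st[i,4]>300: print(st[i],ce[i])
E
```

```text
13.275 [ 568.09104619 -289.69638749  174.94495636] [3.14151304e+00 4.64798555e-05 1.87075329e+00] 93.96406098055246
[ 229   52   46  144 6437] [251.34115271 122.85676557]
[ 341   61  124   57 5309] [401.66566208  89.59709927]
[    0    87   512   297 63640] [271.86228787 308.40560968]
[  45  117  126   85 5879] [107.54005783 157.27725804]
[ 354  176   24   47 1022] [365.96086106 198.94031311]
```

View pics/w5.png

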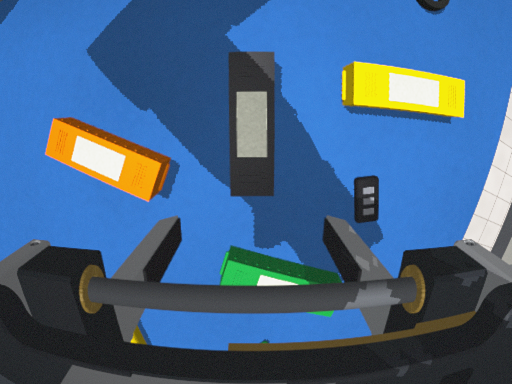

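The wrist view shows the cover at (229–275, 52–196). The fob is at (366,199) to its right, and the green, orange and yellow look-alikes are around it.

```bash
python3 - <<'E'
from h import *
c=load('wrist_w5.npz'); I=c['image']
hsv=cv2.cvtColor(I,cv2.COLOR_RGB2HSV)
m=255-cv2.inRange(hsv,(95,110,60),(130,255,255))
n,l=cv2.connectedComponents(m)
def rc(u,v,z):
    k=cv2.findContours((l==l[v,u]).astype(np.uint8),0,1)[0][0]
    P=np.array([onz(c,*p[0],z,True)[:2] for p in k],np.float32); r=cv2.minAreaRect(P); return r
r=rc(251,123,46); print('cover',r,cv2.boxPoints(r))
f=rc(366,200,14); print('fob',f)
for n_,z,u,v in(('green',46,0,0),):pass
psi=np.pi/2+np.radians(r[2] if r[1][0]<r[1][1] else r[2]-90); s=manip.read_state(); d=np.array(r[0])-s['eef_pos'][:2]
p=s['eef_rot'][2]; X=np.array([np.cos(p),np.sin(p)]);Y=np.array([np.sin(p),-np.cos(p)])
print('want psi',psi,'have',p,'dx,dy mm',d@X,d@Y)
B=cv2.boxPoints(f)-np.array(r[0]); print('fob corners in tool axes',[(round(b@X),round(b@Y)) for b in B])
E
```

```text
cover ((548.5400390625, -230.18533325195312), (50.93747329711914, 165.75782775878906), 17.137306213378906) [[ 499.78076 -158.49081]
 [ 548.6234  -316.8892 ]
 [ 597.2993  -301.87985]
 [ 548.45667 -143.48148]]
fob ((726.1427001953125, -278.5657653808594), (34.77256393432617, 64.20328521728516), 24.027427673339844)
want psi 1.8698987451408404 have 1.8707532918469885 dx,dy mm 62.63075227282786 -1.0937667781916087
fob corners in tool axes [(-69, 134), (-133, 142), (-129, 176), (-65, 169)]
```

{"name": "jog_arm", "arguments": {
  "commands": [
    {"dx":0.78,"dy":-0.015,"dz":0,"ax":0,"ay":0,"az":0,"gripper":0},
    {"dx":0.78,"dy":-0.015,"dz":0,"ax":0,"ay":0,"az":0,"gripper":0},
    {"dx":0,"dy":0,"dz":1,"ax":0,"ay":0,"az":0,"gripper":0},
    {"dx":0,"dy":0,"dz":1,"ax":0,"ay":0,"az":0,"gripper":0},
    {"dx":0,"dy":0,"dz":1,"ax":0,"ay":0,"az":0,"gripper":0},
    {"dx":0,"dy":0,"dz":0.75,"ax":0,"ay":0,"az":0,"gripper":0},
    {"dx":0,"dy":0,"dz":0,"ax":0,"ay":0,"az":0,"gripper":0}
  ]
}}

```text
clock: 14.15
eef_pos: [547.1, -230.3, 23.2]
eef_rot: [-3.139, -0.003, 1.871]
wrist_force: [0.5, 0.3, 0.7]
finger_gap: 94.2
finger_force: 0.0
```

{"name": "jog_arm", "arguments": {
  "commands": [
    {"dx":0,"dy":0,"dz":0.3,"ax":0,"ay":0,"az":0,"gripper":0},
    {"dx":0,"dy":0,"dz":0.3,"ax":0,"ay":0,"az":0,"gripper":0},
    {"dx":0,"dy":0,"dz":0.25,"ax":0,"ay":0,"az":0,"gripper":0},
    {"dx":0,"dy":0,"dz":0,"ax":0,"ay":0,"az":0,"gripper":0}
  ]
}}

```text
clock: 14.65
eef_pos: [547.7, -231.0, -9.9]
eef_rot: [-3.141, -0.001, 1.872]
wrist_force: [-0.2, 0.4, 0.3]
finger_gap: 93.9
finger_force: 0.0
```

{"name": "jog_arm", "arguments": {
  "commands": [
    {"dx":0,"dy":0,"dz":0,"ax":0,"ay":0,"az":0,"gripper":1},
    {"dx":0,"dy":0,"dz":0,"ax":0,"ay":0,"az":0,"gripper":1},
    {"dx":0,"dy":0,"dz":0,"ax":0,"ay":0,"az":0,"gripper":1},
    {"dx":0,"dy":0,"dz":0,"ax":0,"ay":0,"az":0,"gripper":1},
    {"dx":0,"dy":0,"dz":0,"ax":0,"ay":0,"az":0,"gripper":1},
    {"dx":0,"dy":0,"dz":0,"ax":0,"ay":0,"az":0,"gripper":1}
  ],
  "squeeze": 25
}}

```text
clock: 15.4
eef_pos: [548.2, -231.2, -9.1]
eef_rot: [3.141, 0.0, 1.872]
wrist_force: [-0.5, 1.0, 0.7]
finger_gap: 51.2
finger_force: 25.0
```

Gripped (gap 51.2, 25 N). Lift, turn and travel to above the box.

{"name": "jog_arm", "arguments": {
  "commands": [
    {"dx":0,"dy":0,"dz":-0.4,"ax":0,"ay":0,"az":0,"gripper":1},
    {"dx":0,"dy":0,"dz":-0.9,"ax":0,"ay":0,"az":0,"gripper":1},
    {"dx":0,"dy":0,"dz":-0.9,"ax":0,"ay":0,"az":0,"gripper":1},
    {"dx":0,"dy":0,"dz":-0.9,"ax":0,"ay":0,"az":0.48,"gripper":1},
    {"dx":0,"dy":0,"dz":-0.6,"ax":0,"ay":0,"az":0.48,"gripper":1},
    {"dx":0,"dy":0,"dz":0,"ax":0,"ay":0,"az":0.474,"gripper":1},
    {"dx":0,"dy":0,"dz":0,"ax":0,"ay":0,"az":0,"gripper":1}
  ]
}}

```text
clock: 16.27
eef_pos: [548.1, -231.2, 139.8]
eef_rot: [3.141, 0.0, 1.622]
wrist_force: [-0.7, 0.1, -1.4]
finger_gap: 51.2
finger_force: 25.0
```

{"name": "jog_arm", "arguments": {
  "commands": [
    {"dx":0.5,"dy":-0.06,"dz":0,"ax":0,"ay":0,"az":0,"gripper":1},
    {"dx":0.97,"dy":-0.123,"dz":0,"ax":0,"ay":0,"az":0,"gripper":1},
    {"dx":0.97,"dy":-0.123,"dz":0,"ax":0,"ay":0,"az":0,"gripper":1},
    {"dx":0.97,"dy":-0.123,"dz":0,"ax":0,"ay":0,"az":0,"gripper":1},
    {"dx":0.97,"dy":-0.123,"dz":0,"ax":0,"ay":0,"az":0,"gripper":1},
    {"dx":0.97,"dy":-0.123,"dz":0,"ax":0,"ay":0,"az":0,"gripper":1},
    {"dx":0.97,"dy":-0.123,"dz":0,"ax":0,"ay":0,"az":0,"gripper":1},
    {"dx":0.97,"dy":-0.123,"dz":0,"ax":0,"ay":0,"az":0,"gripper":1},
    {"dx":0.97,"dy":-0.123,"dz":0,"ax":0,"ay":0,"az":0,"gripper":1},
    {"dx":0.97,"dy":-0.123,"dz":0,"ax":0,"ay":0,"az":0,"gripper":1}
  ]
}}

```text
clock: 17.52
eef_pos: [481.4, 137.1, 138.8]
eef_rot: [-3.141, -0.0, 1.624]
wrist_force: [1.0, 0.5, -0.9]
finger_gap: 51.8
finger_force: 25.0
```

{"name": "jog_arm", "arguments": {
  "commands": [
    {"dx":0.9,"dy":-0.12,"dz":0,"ax":0,"ay":0,"az":0,"gripper":1},
    {"dx":0.5,"dy":-0.06,"dz":0,"ax":0,"ay":0,"az":0,"gripper":1},
    {"dx":0,"dy":0,"dz":0,"ax":0,"ay":0,"az":0,"gripper":1},
    {"dx":0,"dy":0,"dz":0,"ax":0,"ay":0,"az":0,"gripper":1}
  ]
}}

```text
clock: 18.02
eef_pos: [472.3, 190.4, 138.8]
eef_rot: [-3.141, 0.0, 1.622]
wrist_force: [-0.8, -0.0, -0.4]
finger_gap: 51.3
finger_force: 25.0
```

```bash
python3 - <<'E'
from h import *
c=grab('wrist','w6.png'); t=grab('top','t6.png'); s=manip.read_state(); print(s['clock'],s['eef_pos'],s['eef_rot'],s['finger_gap'])
A=c['image'][0:300,100:420]; B=cv2.resize(t['image'][195:275,90:210],(450,300),interpolation=2)
cv2.imwrite('pics/c6.png',np.hstack([A,B])[:,:,::-1])
E
```

```text
18.125 [472.62796247 190.06372288 138.84708778] [-3.14149298e+00  1.12949827e-04  1.62130790e+00] 51.11702353115185
```

View pics/c6.png

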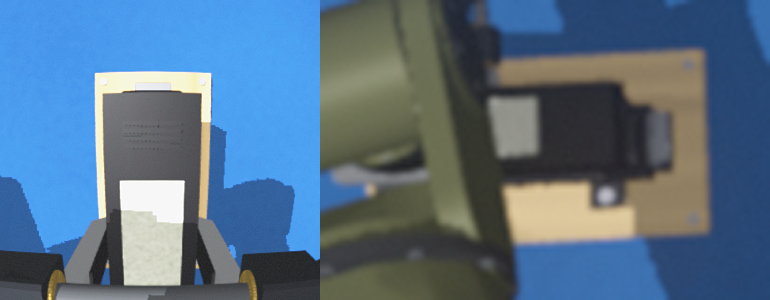

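The cover is held square over the box; its far top edge is at about row 93, columns 203–300 in the wrist view. Checking its offset in the grip.

```bash
python3 - <<'E'
from h import *
c=load('wrist_w6.npz'); g=c['image'].max(2).astype(int)
s=manip.read_state(); p=s['eef_pos']; psi=1.6218; X=np.array([np.cos(psi),np.sin(psi)]);Y=np.array([np.sin(psi),-np.cos(psi)])
bc=np.array([472.4,192.5])
for r in (100,120,140,160):
    row=g[r,180:330]; d=np.where(row<110)[0]; u0,u1=d[0]+180,d[-1]+180
    a=onz(c,u0-.5,r,194,True)[:2]; b=onz(c,u1+.5,r,194,True)[:2]
    print(r,u0,u1,np.linalg.norm(a-b),'mid rel box x', ((a+b)/2-bc)@Y)
for u in(215,235,265,285):
    print(u,[int(x) for x in g[84:102,u]])
    for r in (91,93,95): print(r,(onz(c,u,r,194,True)[:2]-bc)@X,end=' ')
print((p[:2]-bc)@X,(p[:2]-bc)@Y)
E
```

```text
100 257 300 22.537324046243963 mid rel box x 12.48147367152086
120 243 300 29.787847292106 mid rel box x 8.98578174155176
140 226 300 38.79707971306569 mid rel box x 4.68851294778218
160 205 299 49.77976845747053 mid rel box x -1.0480098939900304
215 [247, 247, 247, 247, 247, 247, 247, 249, 250, 161, 126, 123, 125, 126, 127, 127, 126, 127]
91 83.2232105391287 93 82.18316133981774 95 81.14414211431043 235 [237, 234, 234, 232, 234, 233, 130, 62, 95, 119, 122, 122, 121, 118, 120, 118, 118, 119]
91 83.02282040467001 93 81.98688368807522 95 80.95196162567134 265 [237, 238, 238, 238, 240, 242, 124, 65, 97, 107, 106, 106, 100, 105, 106, 104, 103, 106]
91 83.00905518923315 93 81.97347960835957 95 80.9389173764062 285 [247, 247, 247, 247, 247, 247, 248, 252, 225, 104, 97, 94, 95, 96, 94, 95, 95, 95]
91 83.1907486181549 93 82.1515498798108 95 81.11337802197036 -2.4447308501502065 0.10346081324122063
```

{"name": "jog_arm", "arguments": {
  "commands": [
    {"dx":0.042,"dy":0.015,"dz":0.6,"ax":0,"ay":0,"az":0,"gripper":1},
    {"dx":0,"dy":0,"dz":0.6,"ax":0,"ay":0,"az":0,"gripper":1},
    {"dx":0,"dy":0,"dz":0.5,"ax":0,"ay":0,"az":0,"gripper":1},
    {"dx":0,"dy":0,"dz":0.2,"ax":0,"ay":0,"az":0,"gripper":1},
    {"dx":0,"dy":0,"dz":0,"ax":0,"ay":0,"az":0,"gripper":1}
  ]
}}

```text
clock: 18.75
eef_pos: [473.2, 192.1, 62.9]
eef_rot: [-3.141, 0.0, 1.621]
wrist_force: [0.1, 0.7, -0.8]
finger_gap: 51.2
finger_force: 25.0
```

{"name": "jog_arm", "arguments": {
  "commands": [
    {"dx":0,"dy":0,"dz":0.1,"ax":0,"ay":0,"az":0,"gripper":1},
    {"dx":0,"dy":0,"dz":0.08,"ax":0,"ay":0,"az":0,"gripper":1},
    {"dx":0,"dy":0,"dz":0.06,"ax":0,"ay":0,"az":0,"gripper":1}
  ]
}}

```text
clock: 19.12
eef_pos: [473.2, 192.4, 53.2]
eef_rot: [3.141, -0.0, 1.622]
wrist_force: [-0.6, 0.1, -0.3]
finger_gap: 51.5
finger_force: 25.0
```

{"name": "jog_arm", "arguments": {
  "commands": [
    {"dx":0,"dy":0,"dz":0.05,"ax":0,"ay":0,"az":0,"gripper":1},
    {"dx":0,"dy":0,"dz":0.05,"ax":0,"ay":0,"az":0,"gripper":1}
  ]
}}

```text
clock: 19.38
eef_pos: [473.2, 192.4, 49.2]
eef_rot: [3.142, -0.0, 1.622]
wrist_force: [0.1, 0.7, 0.0]
finger_gap: 51.6
finger_force: 25.0
```

{"name": "jog_arm", "arguments": {
  "commands": [
    {"dx":0,"dy":0,"dz":0.04,"ax":0,"ay":0,"az":0,"gripper":1},
    {"dx":0,"dy":0,"dz":0.04,"ax":0,"ay":0,"az":0,"gripper":1}
  ]
}}

```text
clock: 19.62
eef_pos: [473.2, 192.4, 46.0]
eef_rot: [3.142, 0.0, 1.622]
wrist_force: [0.2, -0.7, -1.1]
finger_gap: 51.5
finger_force: 25.0
```

{"name": "jog_arm", "arguments": {
  "commands": [
    {"dx":0,"dy":0,"dz":0.04,"ax":0,"ay":0,"az":0,"gripper":1},
    {"dx":0,"dy":0,"dz":0.02,"ax":0,"ay":0,"az":0,"gripper":1}
  ]
}}

```text
clock: 19.88
eef_pos: [473.1, 192.4, 43.5]
eef_rot: [-3.141, 0.0, 1.622]
wrist_force: [-0.7, -0.4, -1.1]
finger_gap: 51.4
finger_force: 25.0
```

{"name": "jog_arm", "arguments": {
  "commands": [
    {"dx":0,"dy":0,"dz":0.03,"ax":0,"ay":0,"az":0,"gripper":1},
    {"dx":0,"dy":0,"dz":0.03,"ax":0,"ay":0,"az":0,"gripper":1}
  ]
}}

```text
clock: 20.12
eef_pos: [473.5, 192.4, 41.6]
eef_rot: [3.141, -0.0, 1.622]
wrist_force: [-1.6, -1.5, 7.7]
finger_gap: 51.3
finger_force: 25.0
```

{"name": "jog_arm", "arguments": {
  "commands": [
    {"dx":0,"dy":0,"dz":0.03,"ax":0,"ay":0,"az":0,"gripper":1},
    {"dx":0,"dy":0,"dz":0,"ax":0,"ay":0,"az":0,"gripper":1}
  ]
}}

```text
clock: 20.38
eef_pos: [473.7, 192.3, 40.8]
eef_rot: [3.14, 0.0, 1.622]
wrist_force: [-1.6, -2.7, 8.2]
finger_gap: 51.3
finger_force: 25.0
```

The cover rests on the clips at 8 N with almost no side load, so alignment is good. Release, rise, close, and go to the +y end.

{"name": "jog_arm", "arguments": {
  "commands": [
    {"dx":0,"dy":0,"dz":0,"ax":0,"ay":0,"az":0,"gripper":0},
    {"dx":0,"dy":0,"dz":0,"ax":0,"ay":0,"az":0,"gripper":0},
    {"dx":0,"dy":0,"dz":0,"ax":0,"ay":0,"az":0,"gripper":0},
    {"dx":0,"dy":0,"dz":-0.5,"ax":0,"ay":0,"az":0,"gripper":0},
    {"dx":0,"dy":0,"dz":-0.6,"ax":0,"ay":0,"az":0,"gripper":0},
    {"dx":0,"dy":0,"dz":0,"ax":0,"ay":0,"az":0,"gripper":1},
    {"dx":0.78,"dy":-0.01,"dz":0,"ax":0,"ay":0,"az":0,"gripper":1},
    {"dx":0.77,"dy":0,"dz":0,"ax":0,"ay":0,"az":0,"gripper":1},
    {"dx":0,"dy":0,"dz":0,"ax":0,"ay":0,"az":0,"gripper":1},
    {"dx":0,"dy":0,"dz":0,"ax":0,"ay":0,"az":0,"gripper":1}
  ]
}}

```text
clock: 21.62
eef_pos: [469.3, 253.7, 83.2]
eef_rot: [-3.14, 0.001, 1.622]
wrist_force: [-0.6, 0.3, -0.2]
finger_gap: 47.6
finger_force: 0.0
```

{"name": "jog_arm", "arguments": {
  "commands": [
    {"dx":0,"dy":0,"dz":0.2,"ax":0,"ay":0,"az":0,"gripper":1},
    {"dx":0,"dy":0,"dz":0.1,"ax":0,"ay":0,"az":0,"gripper":1},
    {"dx":0,"dy":0,"dz":0,"ax":0,"ay":0,"az":0,"gripper":1}
  ]
}}

```text
clock: 22.0
eef_pos: [469.5, 253.9, 71.5]
eef_rot: [-3.141, 0.0, 1.621]
wrist_force: [0.4, -0.3, -0.1]
finger_gap: 17.5
finger_force: 0.0
```

{"name": "jog_arm", "arguments": {
  "commands": [
    {"dx":0,"dy":0,"dz":0.05,"ax":0,"ay":0,"az":0,"gripper":1},
    {"dx":0,"dy":0,"dz":0.05,"ax":0,"ay":0,"az":0,"gripper":1},
    {"dx":0,"dy":0,"dz":0.05,"ax":0,"ay":0,"az":0,"gripper":1}
  ]
}}

```text
clock: 22.38
eef_pos: [470.3, 254.6, 67.1]
eef_rot: [3.14, -0.001, 1.622]
wrist_force: [-1.5, -2.0, 14.8]
finger_gap: 0.7
finger_force: 8.0
```

{"name": "jog_arm", "arguments": {
  "commands": [
    {"dx":0,"dy":0,"dz":0.05,"ax":0,"ay":0,"az":0,"gripper":1},
    {"dx":0,"dy":0,"dz":0.05,"ax":0,"ay":0,"az":0,"gripper":1}
  ]
}}

```text
clock: 22.62
eef_pos: [470.6, 254.5, 63.3]
eef_rot: [3.139, -0.001, 1.622]
wrist_force: [-0.3, -0.5, 6.6]
finger_gap: 0.7
finger_force: 3.5
```

{"name": "jog_arm", "arguments": {
  "commands": [
    {"dx":0,"dy":0,"dz":0.05,"ax":0,"ay":0,"az":0,"gripper":1},
    {"dx":0,"dy":0,"dz":0.05,"ax":0,"ay":0,"az":0,"gripper":1}
  ]
}}

```text
clock: 22.88
eef_pos: [470.1, 254.5, 58.7]
eef_rot: [3.14, -0.0, 1.622]
wrist_force: [-4.0, -2.4, 22.7]
finger_gap: 0.2
finger_force: 11.0
```

{"name": "jog_arm", "arguments": {
  "commands": [
    {"dx":0,"dy":0,"dz":0.04,"ax":0,"ay":0,"az":0,"gripper":1},
    {"dx":0,"dy":0,"dz":0,"ax":0,"ay":0,"az":0,"gripper":1}
  ]
}}

```text
clock: 23.12
eef_pos: [470.4, 254.5, 58.6]
eef_rot: [3.139, -0.001, 1.622]
wrist_force: [-8.0, -3.3, 26.1]
finger_gap: 0.1
finger_force: 12.7
```

{"name": "jog_arm", "arguments": {
  "commands": [
    {"dx":0,"dy":0,"dz":-0.8,"ax":0,"ay":0,"az":0,"gripper":1},
    {"dx":-0.78,"dy":0,"dz":0,"ax":0,"ay":0,"az":0,"gripper":1},
    {"dx":-0.78,"dy":0,"dz":0,"ax":0,"ay":0,"az":0,"gripper":1},
    {"dx":-0.78,"dy":0,"dz":0,"ax":0,"ay":0,"az":0,"gripper":1},
    {"dx":-0.77,"dy":0,"dz":0,"ax":0,"ay":0,"az":0,"gripper":1},
    {"dx":0,"dy":0,"dz":0.2,"ax":0,"ay":0,"az":0,"gripper":1},
    {"dx":0,"dy":0,"dz":0.1,"ax":0,"ay":0,"az":0,"gripper":1}
  ]
}}

```text
clock: 24.0
eef_pos: [475.6, 130.4, 75.7]
eef_rot: [-3.141, 0.0, 1.622]
wrist_force: [0.1, 0.8, 0.1]
finger_gap: 0.4
finger_force: 0.0
```

{"name": "jog_arm", "arguments": {
  "commands": [
    {"dx":0,"dy":0,"dz":0.08,"ax":0,"ay":0,"az":0,"gripper":1},
    {"dx":0,"dy":0,"dz":0.08,"ax":0,"ay":0,"az":0,"gripper":1},
    {"dx":0,"dy":0,"dz":0.06,"ax":0,"ay":0,"az":0,"gripper":1}
  ]
}}

```text
clock: 24.38
eef_pos: [475.9, 130.4, 67.4]
eef_rot: [-3.142, 0.0, 1.622]
wrist_force: [-0.8, -0.5, 0.3]
finger_gap: 0.4
finger_force: 0.0
```

{"name": "jog_arm", "arguments": {
  "commands": [
    {"dx":0,"dy":0,"dz":0.06,"ax":0,"ay":0,"az":0,"gripper":1},
    {"dx":0,"dy":0,"dz":0.06,"ax":0,"ay":0,"az":0,"gripper":1}
  ]
}}

```text
clock: 24.62
eef_pos: [476.1, 130.1, 62.9]
eef_rot: [3.141, 0.0, 1.622]
wrist_force: [-0.9, -3.2, 6.3]
finger_gap: 0.5
finger_force: 3.0
```

{"name": "jog_arm", "arguments": {
  "commands": [
    {"dx":0,"dy":0,"dz":0.06,"ax":0,"ay":0,"az":0,"gripper":1},
    {"dx":0,"dy":0,"dz":0.05,"ax":0,"ay":0,"az":0,"gripper":1}
  ]
}}

```text
clock: 24.88
eef_pos: [476.0, 130.1, 58.3]
eef_rot: [3.142, -0.0, 1.622]
wrist_force: [-0.7, -1.3, 0.2]
finger_gap: 0.2
finger_force: 0.0
```

{"name": "jog_arm", "arguments": {
  "commands": [
    {"dx":0,"dy":0,"dz":0.03,"ax":0,"ay":0,"az":0,"gripper":1},
    {"dx":0,"dy":0,"dz":0.03,"ax":0,"ay":0,"az":0,"gripper":1}
  ]
}}

```text
clock: 25.12
eef_pos: [476.2, 130.1, 57.7]
eef_rot: [3.141, -0.0, 1.622]
wrist_force: [-14.4, -4.8, 35.5]
finger_gap: 0.4
finger_force: 18.2
```

The −y end is solid at the home height. Re-press the +y end, now that the cover is level.

{"name": "jog_arm", "arguments": {
  "commands": [
    {"dx":0,"dy":0,"dz":-0.5,"ax":0,"ay":0,"az":0,"gripper":1},
    {"dx":0.78,"dy":0,"dz":0,"ax":0,"ay":0,"az":0,"gripper":1},
    {"dx":0.78,"dy":0,"dz":0,"ax":0,"ay":0,"az":0,"gripper":1},
    {"dx":0.78,"dy":0,"dz":0,"ax":0,"ay":0,"az":0,"gripper":1},
    {"dx":0.77,"dy":0,"dz":0,"ax":0,"ay":0,"az":0,"gripper":1},
    {"dx":0,"dy":0,"dz":0.3,"ax":0,"ay":0,"az":0,"gripper":1},
    {"dx":0,"dy":0,"dz":0.1,"ax":0,"ay":0,"az":0,"gripper":1},
    {"dx":0,"dy":0,"dz":0,"ax":0,"ay":0,"az":0,"gripper":1}
  ]
}}

```text
clock: 26.12
eef_pos: [469.5, 253.4, 59.6]
eef_rot: [-3.141, 0.0, 1.621]
wrist_force: [0.6, -0.2, 0.6]
finger_gap: 0.4
finger_force: 0.0
```

{"name": "jog_arm", "arguments": {
  "commands": [
    {"dx":0,"dy":0,"dz":0.04,"ax":0,"ay":0,"az":0,"gripper":1},
    {"dx":0,"dy":0,"dz":0.04,"ax":0,"ay":0,"az":0,"gripper":1},
    {"dx":0,"dy":0,"dz":0,"ax":0,"ay":0,"az":0,"gripper":1}
  ]
}}

```text
clock: 26.5
eef_pos: [470.0, 254.0, 58.0]
eef_rot: [3.141, 0.0, 1.621]
wrist_force: [-4.1, -3.6, 11.1]
finger_gap: 0.3
finger_force: 5.9
```

Both ends are at home height. Retreat straight up, then back towards −y for a final look.

{"name": "jog_arm", "arguments": {
  "commands": [
    {"dx":0,"dy":0,"dz":-1,"ax":0,"ay":0,"az":0,"gripper":1},
    {"dx":0,"dy":0,"dz":-1,"ax":0,"ay":0,"az":0,"gripper":1},
    {"dx":-0.9,"dy":0,"dz":-0.9,"ax":0,"ay":0,"az":0,"gripper":1},
    {"dx":-0.9,"dy":0,"dz":0,"ax":0,"ay":0,"az":0,"gripper":1},
    {"dx":-0.9,"dy":0,"dz":0,"ax":0,"ay":0,"az":0,"gripper":1},
    {"dx":-0.9,"dy":0,"dz":0,"ax":0,"ay":0,"az":0,"gripper":1},
    {"dx":0,"dy":0,"dz":0,"ax":0,"ay":0,"az":0,"gripper":1},
    {"dx":0,"dy":0,"dz":0,"ax":0,"ay":0,"az":0,"gripper":1}
  ]
}}

```text
clock: 27.5
eef_pos: [477.0, 110.7, 173.0]
eef_rot: [3.141, -0.0, 1.621]
wrist_force: [-0.3, -0.4, 0.1]
finger_gap: 0.3
finger_force: 0.0
```

```bash
python3 - <<'E'
from h import *
w=grab('wrist','w7.png'); s=grab('side','s7.png')
A=cv2.resize(w['image'][0:230,150:380],(400,400),interpolation=2); B=cv2.resize(s['image'][235:355,130:250],(400,400),interpolation=2)
cv2.imwrite('pics/c7.png',np.hstack([A,B])[:,:,::-1]); print(manip.read_state()['wrist_force'])
E
```

```text
[-0.33038434  0.68068662 -0.45087347]
```

View pics/c7.png

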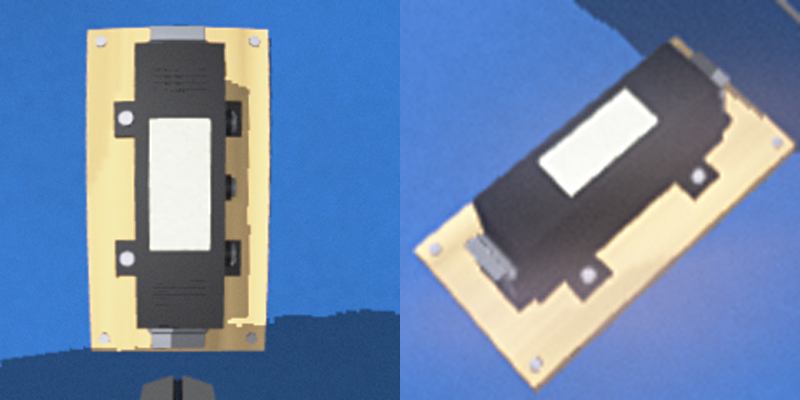

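The final pictures show the cover square and level on the box: (135–225, 40–328) in the wrist crop, with a clip closed over each end. The gripper is clear, so I'm handing in.

```bash
python3 -c "
from cell import job
print(job.sign_off())"
```

```text
the job is handed in; nothing more can be done
None
```

I pressed the two proud relays (middle and −y end) home, snapped the cover down at both ends and handed the job in at about 27.5 s; sign-off returned no verdict, and the fingertips proved to be about 30 mm behind the TCP rather than the stated 8 mm ahead, so I set heights by contact force.

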